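Stock and label the empty bay of the tin shelf

TASK

Set the small tin that stands on the bench upright on the cardboard pad in the empty bay of the stock shelf and let go of it. Then push the loose label holder down over the shelf's front lip, in the middle in front of that bay and with its card side facing out, feeling its rear leg in behind the lip until it is fully home. Its glue strip needs pressure to take, so finish while still holding it pressed down firmly (about 10 N, never over 60 N), and leave the other things where they are.

Things in the scene. Friction and masses are not known exactly. Their poses are not given: they have to be found in the camera images.
- tin_mid (a point): Centre (35 mm up) of the small closed steel tin to be stocked: an upright cylinder 58 mm across and 70 mm high with a paper band, about 0.3 kg, standing on the bench left or right of the shelf. z axis up.
- label_mid (a point): Centre (31 mm up) of the loose grey label holder with a white card, standing on its legs on the bench; 60 mm wide (y), 18 deep (x), 62 high. 22 to 62 mm up: card plate 10 mm thick (x). 16 to 22: bridge 18 mm deep. Below: front and rear legs 16 mm long, full width, slot between them 6 mm wide, flaring to 11 at the foot. Slot roof is 15 mm below this point. x runs from card side to back, z up. 45 g.
- label_face (a point): Middle of the card on the label holder's front (its -x side), 5.6 mm ahead of its middle plane and 42 mm above its feet.
- rack: Fixed grey sheet-steel shelf, 128 mm deep (x) and 324 wide (y), three bays 107 mm apart. Origin under its centre, x front to back, yaw within 0.15 rad. Floor 30 mm above the bench; front lip 3 mm thick, its top edge at 55 mm, as back, ends and dividers (these start 37 mm behind the lip). The two full bays have fixed label holders like the loose one, home on the lip, tops at 101 mm.
- pad: The fixed cardboard pad, 86 x 86 x 2 mm, in the middle of the empty bay (which of the three bays varies). Origin in the middle of its underside, axes as the shelf's.
- bay_floor (a point): Middle of the top of the pad, 32 mm above the bench: where the foot of the small tin belongs. Axes as the shelf's.
- lip_top (a point): Point on the top edge of the front lip, in the middle of its thickness, in front of the middle of the empty bay: 72 mm ahead (-x) of the pad's middle, 55 mm above the bench. Axes as the shelf's. With the holder home the roof of its slot rests on this edge.
- stockA: Tin already stocked in one bay, same as the small tin (58 mm across, 70 mm high). Origin at its foot. Leave alone.
- stockB: Tin already stocked in another bay, same as the small tin. Origin at its foot. Leave alone.
- big_tin: Larger steel tin on the bench, 86 mm across, 100 mm high. Origin at its foot. Leave alone.
- solvent: Flat rectangular solvent can, 65 x 105 mm, 150 mm high, with a cap to 166 mm. Origin at its foot. Leave alone.
- cup: Clear plastic mixing cup, 80 mm across, 85 mm high. Origin at its foot. Leave alone.
- tape: Roll of masking tape lying flat, 100 mm across, 24 mm high. Origin at its foot. Leave alone.
- tin_lid: Loose tin lid lying flat, 86 mm across, 6 mm high. Origin at its foot. Leave alone.
- screwdriver: Screwdriver lying on the bench. Leave alone.
- stick: Wooden stirring stick lying flat, 240 x 24 x 4 mm. Origin in the middle of its underside. Leave alone.
There are look-alikes about, which are no part of the job. Leave any pink or yellow look-alike of the part that bears label_mid alone.

How it is judged:
On the way:
1. the small tin stands on the pad in the empty bay, released (x of tin_mid in the frame of bay_floor between -0.018 and 0.018 m and y of tin_mid in the frame of bay_floor between -0.02 and 0.02 m and z of tin_mid in the frame of bay_floor below 0.04 m and angle between tin_mid's own z axis and vertical below 0.1 rad and linear speed of tin below 0.03 m/s and contact force between the fingers and tin below 0.1 N), for 0.3 s.
At the end, for the whole second after the job is handed in: Tin upright, released, on the pad (18 mm, 20 mm sideways). Label holder over the lip at that bay (20 mm), card out, upright, slot roof within 3.5 mm of the lip's edge, and still held down: over 5 N between holder and shelf, over 3 N between fingers and holder, at rest (all of step 1 and x of label_mid in the frame of lip_top between -0.006 and 0.006 m and y of label_mid in the frame of lip_top between -0.02 and 0.02 m and z of label_mid in the frame of lip_top below 0.0185 m and angle between label_mid's own z axis and vertical below 0.12 rad and x of label_face in the frame of lip_top below -0.001 m and linear speed of label below 0.02 m/s and contact force between label and rack above 5 N and contact force between the fingers and label above 3 N); the arm keeps its last pose, push and grip.
It fails at once if the small tin is dropped or thrown (linear speed of tin above 0.6 m/s and contact force between the fingers and tin below 0.05 N).
It fails at once if the label holder is forced against the shelf with more than 60 N (contact force between label and rack above 60 N).
It fails at once if another thing is moved more than 30 mm (distance of any of stockA, stockB, big_tin, solvent, cup, tape, tin_lid, screwdriver, stick from where it was at the start of the episode above 0.03 m).
It also fails if it takes over 61 s, if anything falls off the work surface, if the arm or the gripper's body presses on something with over 40 N, if the wrist force passes 120 N, or if a joint passes its speed limit or range.

ROBOT

A 7-joint arm with a two-finger parallel gripper is mounted at the origin on the work surface. World frame = base frame: x ahead of the robot, y to its left, z up, the work surface at z = 0. Lengths are in m, angles in rad, forces in N, time in s.
With the tool pointing down it reaches from about 0.35 to 0.775 m from the base axis. Payload 3.1 kg.
Tool frame: the origin (TCP) lies at the very end of the fingers, on their centre line; the grasp point (between the pads) lies 19 mm behind it (ctrl.tcp_to_grasp is the distance from the TCP to the grasp point, in m); z points along the fingers, y is the line along which they close (so a half turn about z gives the same grasp; the last joint's range is limited). The gripper opens to 85 mm and grips with 20 to 120 N. Pads are 22 mm wide; open, the fingers measure 114 mm over their backs; the gripper's body (76 mm by 85 mm) begins 54 mm behind the grasp point. The pads swing forward as they close: fully open they stand 13 mm farther back than shut.
Start: joints at [1.112, 0.311, 0.014, 1.512, -0.004, 1.319, -0.027], TCP at [0.223, -0.503, 0.231] pointing down, gripper open.
Joint ranges: [-2.7, 2.7], [-0.3, 1.91], [-1.27, 1.3], [0.12, 2.57], [-1.44, 4.58], [0.2, 2.03], [-3.05, 3.05]. Speed limits (rad/s): [2.79, 2.79, 3.14, 3.14, 3.14, 3.14, 3.14].

INTERFACE

Orientations are given as a unit quaternion [w, x, y, z].
In Python, from plant import ctrl gives the robot as it stands. The module is installed in compiled form; this text tells all that it offers.
- The arm moves only by the shell command python3 -m crank 'ROWS' [OPENING] [FORCE]. ROWS is JSON, a list of rows, each a list of 6 numbers: the shift along the world's x, y, z in units of 0.2 m (1.0 is 0.2 m), then the turn, a rotation vector about the world's x, y, z in units of 60 degrees (1.0 is 60 degrees). A call has exactly 10 rows; each row is the pose to reach, as a shift and turn from the pose commanded when the call began; what a row does not reach only later rows make up. A row lasts 1/10 s, in which the tool goes at most 50 mm and 8.59 degrees, less where a joint would pass 70% of its speed; a pose out of reach is approached as far as the arm can. A call with a number of a shift or a turn outside -1 to 1 is refused whole. A call with a gripper value outside its range is refused whole. OPENING is the closure, from -1 (fully open) to 1 (shut), set as the call begins (- or left out, the last holds). The fingers move at their own pace and stop on an object; FORCE is the grip in N (left out, the last holds). Time passes only in rows, so rows that repeat a pose let the fingers close, or fill a call up. It gives the time, the measured TCP pose, the force, the opening and the grip force at its end, in the units of the state.
- ctrl.read_state(): the state, without advancing time (a new reading comes with each control period).
- ctrl.read_camera(name): name is "scene" or "top" or "wrist"; returns a dict with "color" (384x512x3 uint8, red, green, blue), "intrinsics" (3x3 intrinsics, pixels), "dist_coeffs" ([k1, k2, p1, p2, k3] as OpenCV has them; the pictures are not rectified), "pose" (4x4, takes a point from camera to world coordinates); the wrist camera has in their place "hand_eye" (4x4, takes a point from camera to tool coordinates, whose origin is the TCP and whose axes are the flange's). Camera axes: x right, y down, z forward; pixel columns grow to the right and rows downward; lengths in m; the calibration is good to about 2 mm. A picture is of the moment at which its call begins: read the wrist's pose just before it. There is no depth.
- ctrl.finish_job(): hands the job in; it is judged then, once.
The state is a dict: "clock": time; "qpos": joint angles; "joint_vel": joint speeds; "effort": joint torques, N m; "tcp_pos": TCP position; "tool_rot": TCP orientation; "force": force on the tool from outside, world axes, zero at the start; "torque": the same for the moment, N m; "finger_gap": finger opening in m; "grasp_force": force on a finger pad.
Only numpy, scipy, OpenCV 4.12 (cv2) and the standard library are available. Lean on these libraries where they do the work, as an engineer would, in place of code of your own. Each camera call takes 0.05 s, during which the arm holds its last target. There are 200 camera calls.

## Working session

There is one attempt and no reset: what is moved stays moved. The work goes in short steps, Python scripts to look and compute and a shell command to move; the robot and the scene stay as the last step left them, time stands still between calls to the robot, and variables do not carry over. Pictures are saved under pics/ and viewed, at most 10 in all, crops included, and the job is handed in when it is done.

```bash
mkdir -p pics
cat > h.py <<'E'
import numpy as np, cv2, json
from plant import ctrl
from scipy.spatial.transform import Rotation as R
def snap(n,f):
    s=ctrl.read_state(); c=ctrl.read_camera(n)
    if 'pose' in c: T=np.array(c['pose'])
    else:
        q=s['tool_rot']; W=np.eye(4); W[:3,:3]=R.from_quat([q[1],q[2],q[3],q[0]]).as_matrix(); W[:3,3]=s['tcp_pos']; T=W@np.array(c['hand_eye'])
    np.savez(f'pics/{f}.npz',K=c['intrinsics'],d=c['dist_coeffs'],T=T,im=c['color'])
    cv2.imwrite(f'pics/{f}.png',c['color'][:,:,::-1]); return c['color']
def ray(f,px):
    z=np.load(f'pics/{f}.npz'); u=cv2.undistortPoints(np.array([[px]],float),z['K'],z['d'])[0,0]
    d=z['T'][:3,:3]@np.array([u[0],u[1],1]); return z['T'][:3,3],d/np.linalg.norm(d)
def atz(f,px,z):
    o,d=ray(f,px); return o+d*(z-o[2])/d[2]
def tri(*a):
    A=np.zeros((3,3));b=np.zeros(3)
    for f,px in a:
        o,d=ray(f,px);P=np.eye(3)-np.outer(d,d);A+=P;b+=P@o
    x=np.linalg.solve(A,b); return x,[round(float(np.linalg.norm((np.eye(3)-np.outer(ray(f,p)[1],ray(f,p)[1]))@(x-ray(f,p)[0]))),4) for f,p in a]
def proj(f,X):
    z=np.load(f'pics/{f}.npz'); T=np.linalg.inv(z['T']); return cv2.projectPoints(np.array([X],float),cv2.Rodrigues(T[:3,:3])[0],T[:3,3],z['K'],z['d'])[0].ravel()
E
python3 - <<'E'
from h import *
for n in('scene','top'):
    im=snap(n,n+'0'); cv2.imwrite(f'pics/{n}0b.png',cv2.resize(im[:,:,::-1],(800,600),interpolation=cv2.INTER_CUBIC))
    print(np.load(f'pics/{n}0.npz')['T'].round(2))
print(ctrl.read_state())
E
```

```text
[[-0.34  0.74 -0.58  1.13]
 [ 0.94  0.26 -0.22  0.22]
 [-0.02 -0.62 -0.79  0.89]
 [ 0.    0.    0.    1.  ]]
[[-0.01 -0.99  0.1   0.41]
 [-1.    0.01 -0.    0.01]
 [ 0.   -0.1  -0.99  1.1 ]
 [ 0.    0.    0.    1.  ]]
{'clock': 0.1, 'qpos': array([ 1.11231806,  0.31164906,  0.01399967,  1.51288403, -0.00439258,
        1.31917938, -0.02719578]), 'joint_vel': array([-0.00046221, -0.00164139, -0.00057645, -0.00237092, -0.00087338,
       -0.00021378,  0.00078808]), 'effort': array([ 8.06501484e-04, -3.80854869e+01,  1.46772140e-01, -2.31242949e+01,
        1.22904510e-02,  8.06021621e-03, -3.42659098e-05]), 'tcp_pos': array([ 0.22239744, -0.50233068,  0.23033298]), 'tool_rot': array([-1.01081472e-03,  9.78357020e-01,  2.06921363e-01, -2.63559061e-04]), 'force': array([ 0.06644301, -0.21244976, -1.11816477]), 'torque': array([ 0.02663351, -0.00764796,  0.02189501]), 'grasp_force': 0.0, 'finger_gap': 0.08558772461339759}
```

View pics/scene0b.png

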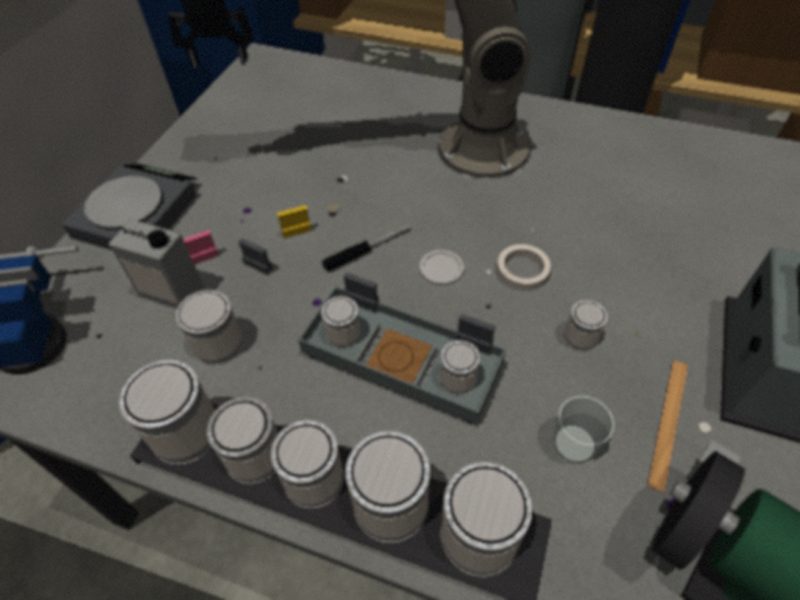

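View pics/top0b.png

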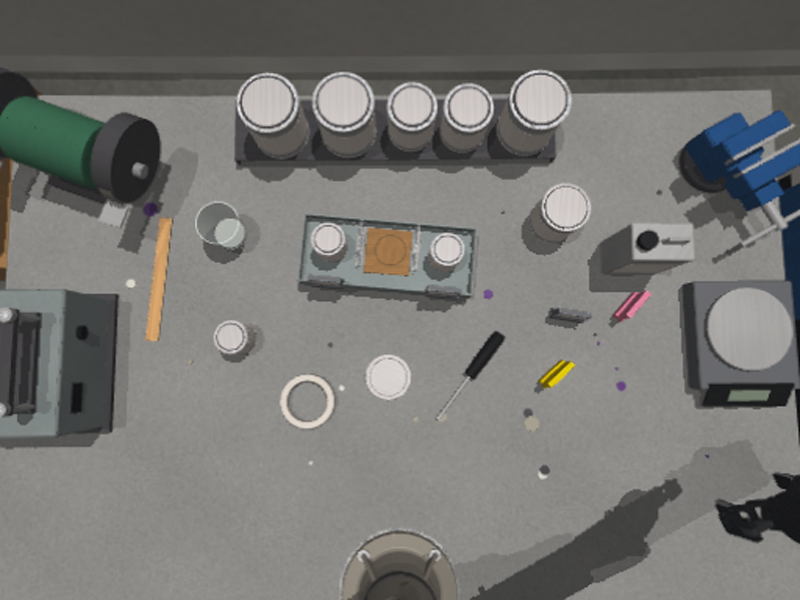

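The top view shows the small tin at (232,337), the empty middle bay's pad at (387,251), and three label-holder candidates: grey (568,316), pink (632,305) and yellow (557,374). Only the grey one with a white card fits the description. In the scene view these are: tin (587,320), pad (399,355), grey (256,256), pink (200,246), yellow (294,220). Next I'll confirm in an enlarged crop.

Run:
```python
from h import *
def crop(f,x,y,w,h,W,H):
    im=cv2.imread(f'pics/{f}.png')[y:y+h,x:x+w]; im=cv2.resize(im,(W,H),interpolation=cv2.INTER_CUBIC); return cv2.convertScaleAbs(im,alpha=1.4,beta=10)
a=np.hstack([crop('top0',340,180,50,40,400,320),crop('scene0',140,140,50,40,400,320)])
b=np.hstack([crop('top0',186,132,128,70,400,219),crop('scene0',186,165,145,105,400,280)[:219*1] if 0 else crop('scene0',186,170,140,100,400,280)[:280]]) if 0 else np.hstack([cv2.copyMakeBorder(crop('top0',186,132,125,70,400,224),0,56,0,0,0),crop('scene0',186,170,140,98,400,280)])
cv2.imwrite('pics/m1.png',np.vstack([a,b]))
s=.64
for nm,t,sc in[('tin top',(230,332),(590,311)),('label',(568,316),(256,256)),('pad',(387,251),(399,355)),('cap stockL',(328,237),(340,312)),('stockR',(447,244),(460,357))]:
    t=np.array(t)*s;sc=np.array(sc)*s
    print(nm,tri(('top0',t),('scene0',sc)))
```

```text
tin top (array([0.46755821, 0.29900908, 0.08421592]), [0.0012, 0.0012])
label (array([ 0.49631383, -0.32297861,  0.02642247]), [0.0013, 0.0013])
pad (array([0.62227186, 0.01802108, 0.03260368]), [0.0005, 0.0005])
cap stockL (array([0.65112661, 0.03452649, 0.21859915]), [0.0862, 0.0862])
stockR (array([0.61904739, 0.01510458, 0.08089412]), [0.1057, 0.1057])
```

View pics/m1.png

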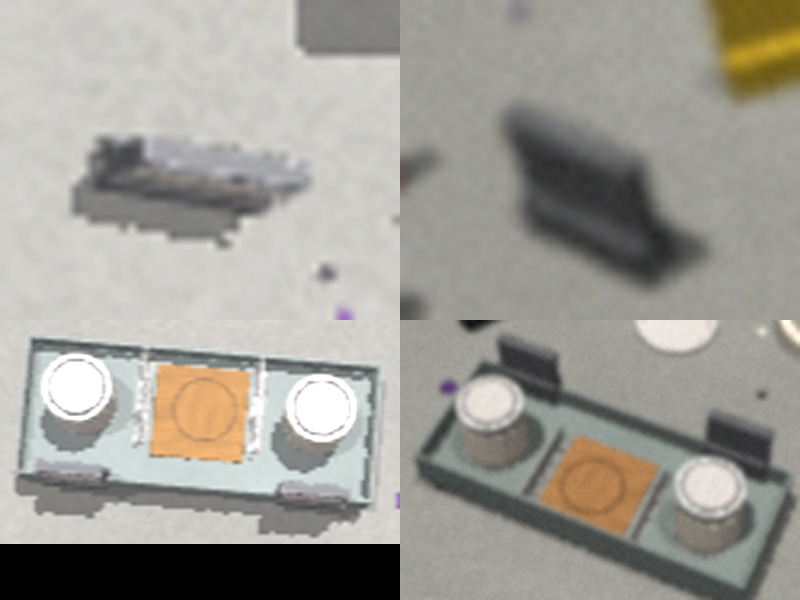

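The crops confirm it. The grey holder shows its dark back to the scene camera, so its card faces roughly -x, as on the fixed holders. The shelf is yawed a few degrees and its middle bay is empty. I'll move over the holder and look with the wrist camera.

```bash
python3 -m crank '[[0.17,0.17,0.03,0,0,0],[0.33,0.33,0.07,0,0,0],[0.5,0.5,0.1,0,0,0],[0.67,0.67,0.13,0,0,0],[0.83,0.83,0.17,0,0,0],[1,1,0.2,0,0,0],[1,1,0.2,0,0,0],[1,1,0.2,0,0,0],[1,1,0.2,0,0,0],[1,1,0.2,0,0,0]]' -1 40
python3 - <<'E'
from h import *
snap('wrist','w1'); c=ctrl.read_camera('wrist'); print(np.round(c['hand_eye'],3), np.round(c['intrinsics'],0))
s=.64
for z in(0.06,.07): print('tin',atz('top0',np.array((230,334))*s,z))
print('proj label feet',proj('w1',(.496,-.323,0)), 'tintop in scene',proj('scene0',atz('top0',np.array((230,334))*s,.07))/s)
E
```

```text
clock: 1.1
tcp_pos: [0.4212, -0.3045, 0.2708]
tool_rot: [-0.0, 0.979, 0.205, -0.001]
force: [0.3, -0.4, 0.5]
finger_gap: 0.0851
grasp_force: 0.0
[[-0.001 -0.963 -0.27   0.069]
 [ 1.    -0.001 -0.001 -0.001]
 [ 0.    -0.27   0.963 -0.142]
 [ 0.     0.     0.     1.   ]] [[286.   0. 250.]
 [  0. 286. 191.]
 [  0.   0.   1.]]
tin [0.46554677 0.30465572 0.06      ]
tin [0.46499876 0.30179825 0.07      ]
proj label feet [283.9073147  116.41601928] tintop in scene [589.22967451 315.38064143]
```

View pics/w1.png

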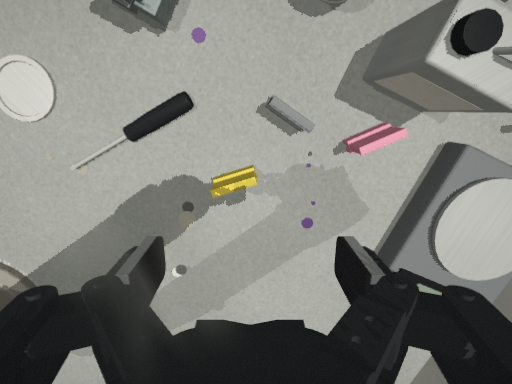

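The wrist view shows the grey holder at (290,113), with its plate top running from (269,98) to (313,128). Pink is at (375,138) and yellow at (234,181). The tin agrees with its known height at about (0.465, 0.302). Next I'll go over the shelf.

```bash
python3 -m crank '[[0.04,0.2,0,0,0,-0.06],[0.08,0.4,0,0,0,-0.12],[0.12,0.6,0,0,0,-0.18],[0.16,0.8,0,0,0,-0.25],[0.2,1,0,0,0,-0.32],[0.2,1,0,0,0,-0.4],[0.2,1,0,0,0,-0.4],[0.2,1,0,0,0,-0.4],[0.2,1,0,0,0,-0.4],[0.2,1,0,0,0,-0.4]]' >/dev/null
python3 -m crank '[[0.05,0.15,0,0,0,0],[0.1,0.3,0,0,0,0],[0.15,0.45,0,0,0,0],[0.2,0.6,0,0,0,0],[0.2,0.6,0,0,0,0],[0.2,0.6,0,0,0,0],[0.2,0.6,0,0,0,0],[0.2,0.6,0,0,0,0],[0.2,0.6,0,0,0,0],[0.2,0.6,0,0,0,0]]'
python3 - <<'E'
from h import *
im=snap('wrist','w2'); cv2.imwrite('pics/w2b.png',cv2.resize(im[:,:,::-1],(800,600),interpolation=cv2.INTER_CUBIC))
E
```

```text
clock: 3.2
tcp_pos: [0.5026, 0.0163, 0.2714]
tool_rot: [0.0, 1.0, -0.002, 0.0]
force: [-0.0, 1.1, -0.6]
finger_gap: 0.0854
grasp_force: 0.0
```

View pics/w2b.png

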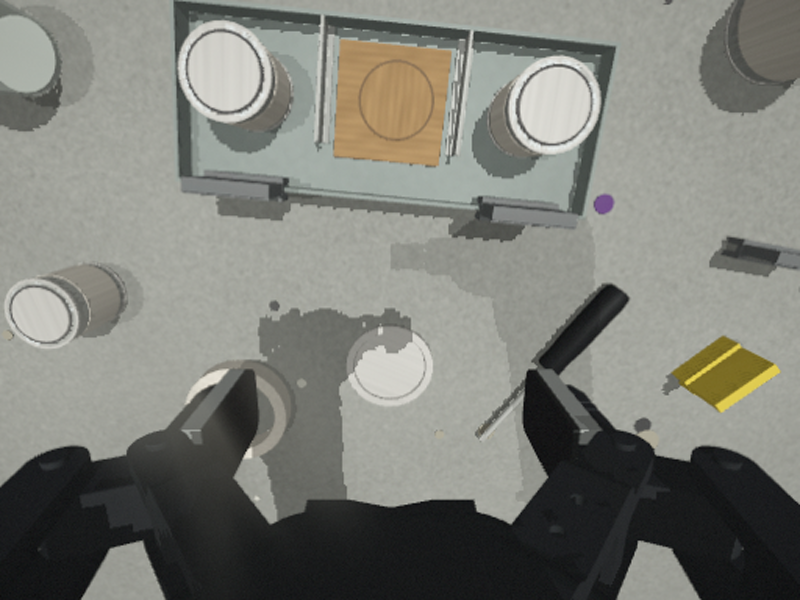

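The wrist view shows the pad corners at (341,39), (452,49), (437,166) and (334,157), with its circle centre at (396,100). The lip's top edge runs from (290,192) to (475,207), and the fixed holders sit at either side of it.

Run:
```python
from h import *
s=.64
P=[atz('w2',np.array(p)*s,.032) for p in[(341,39),(452,49),(437,166),(334,157)]]
print(np.round(P,4),np.mean(P,0)); 
print([np.linalg.norm(P[i]-P[i-1]).round(4) for i in range(4)])
ang=lambda a,b:np.degrees(np.arctan2(*(b-a)[[1,0]]))+90
print('yaw back/front',ang(P[0],P[1]),ang(P[3],P[2]))
L=[atz('w2',np.array(p)*s,.055) for p in[(290,192),(475,207)]]; print('lip',L,ang(*L))
c=np.mean(P,0);y=np.radians(ang(*L));print('pred lip',c[:2]-.072*np.array([np.cos(y),np.sin(y)]))
t=(L[0]-L[1])/np.linalg.norm(L[0]-L[1]); n=np.array([t[1],-t[0],0]); print('pad ctr dist to lip',n@(c-L[0]))
print('pad tri',tri(('w2',np.array((396,100))*s),('top0',(249.75,159.5)),('scene0',(186+194*.35,170+166*.35))))
print('tin',tri(('w2',np.array((42,313))*s),('top0',np.array((230,334))*s),('scene0',np.array((589,314))*s)))
print('label top',tri(('w1',(290,113)),('top0',(340+205/8,180+157/8))))
for a,b in[((269,98),(313,128))]: A=atz('w1',a,.062);B=atz('w1',b,.062);print(A,B,np.linalg.norm(A-B),ang(A,B))
```

```text
[[ 0.6705  0.0542  0.032 ]
 [ 0.6632 -0.0309  0.032 ]
 [ 0.5768 -0.0214  0.032 ]
 [ 0.5842  0.0627  0.032 ]] [0.62366456 0.01615989 0.032     ]
[np.float64(0.0867), np.float64(0.0854), np.float64(0.087), np.float64(0.0844)]
yaw back/front -4.880512659759972 -5.0377724460547455
lip [array([0.55748348, 0.09534124, 0.055     ]), array([ 0.54532639, -0.04973135,  0.055     ])] -4.790197043465611
pred lip [0.55191605 0.02217242]
pad ctr dist to lip 0.07256214526451876
pad tri (array([0.62613564, 0.01302464, 0.03148682]), [0.0013, 0.0008, 0.0016])
tin (array([0.46413383, 0.30059763, 0.0710208 ]), [0.0014, 0.0012, 0.0009])
label top (array([ 0.50187599, -0.32331645,  0.04235439]), [0.0002, 0.0002])
[ 0.5061608  -0.29101601  0.062     ] [ 0.49616073 -0.35372016  0.062     ] 0.06349654659101837 -9.061235545934196
```

```bash
python3 -m crank '[[-0.02,0.2,-0.08,0,0,0],[-0.04,0.4,-0.16,0,0,0],[-0.06,0.6,-0.24,0,0,0],[-0.08,0.8,-0.32,0,0,0],[-0.1,1,-0.4,0,0,0],[-0.1,1,-0.4,0,0,0],[-0.1,1,-0.4,0,0,0],[-0.1,1,-0.4,0,0,0],[-0.1,1,-0.4,0,0,0],[-0.1,1,-0.4,0,0,0]]' -1 | sed -n 2p
python3 -m crank '[[-0.05,0.2,0,0,0,0],[-0.09,0.425,0,0,0,0],[-0.09,0.425,-0.1,0,0,0],[-0.09,0.425,-0.25,0,0,0],[-0.09,0.425,-0.4,0,0,0],[-0.09,0.425,-0.55,0,0,0],[-0.09,0.425,-0.7,0,0,0],[-0.09,0.425,-0.79,0,0,0],[-0.09,0.425,-0.79,0,0,0],[-0.09,0.425,-0.79,0,0,0]]'
python3 -m crank '[[0,0,0,0,0,0],[0,0,0,0,0,0],[0,0,0,0,0,0],[0,0,0,0,0,0],[0,0,0,0,0,0],[0,0,0,0,0,0],[0,0,0,0,0,0],[0,0,0,0,0,0],[0,0,0,0,0,0],[0,0,0,0,0,0]]' 1 40
```

```text
tcp_pos: [0.4835, 0.2157, 0.1918]
clock: 5.25
tcp_pos: [0.4654, 0.3019, 0.0338]
tool_rot: [-0.0, 1.0, -0.002, 0.0]
force: [0.3, 0.3, 0.8]
finger_gap: 0.0853
grasp_force: 0.0
clock: 6.25
tcp_pos: [0.466, 0.3023, 0.0351]
tool_rot: [-0.0, 1.0, -0.001, 0.002]
force: [-0.5, -0.6, 5.6]
finger_gap: 0.0568
grasp_force: 43.6
```

The tin is gripped: gap 57 mm, grip 44 N. I'll lift it and carry it to the bay.

```bash
python3 -m crank '[[0,0,0.1,0,0,0],[0,0,0.3,0,0,0],[0,0,0.5,0,0,0],[0,0,0.7,0,0,0],[0.05,-0.1,0.83,0,0,-0.01],[0.15,-0.3,0.83,0,0,-0.02],[0.26,-0.5,0.83,0,0,-0.04],[0.37,-0.7,0.83,0,0,-0.06],[0.48,-0.9,0.83,0,0,-0.08],[0.53,-1,0.83,0,0,-0.08]]' 1 40
python3 -m crank '[[0.07,-0.12,0,0,0,0],[0.15,-0.25,0,0,0,0],[0.22,-0.37,0,0,0,0],[0.26,-0.43,0,0,0,0],[0.26,-0.43,0,0,0,0],[0.26,-0.43,0,0,0,0],[0.26,-0.43,-0.1,0,0,0],[0.26,-0.43,-0.25,0,0,0],[0.26,-0.43,-0.35,0,0,0],[0.26,-0.43,-0.35,0,0,0]]'
python3 - <<'E'
from h import *
snap('scene','s3');snap('wrist','w3'); a=cv2.imread('pics/s3.png')[165:275,185:335]; b=cv2.imread('pics/w3.png')
cv2.imwrite('pics/m3.png',cv2.convertScaleAbs(np.hstack([cv2.resize(a,(400,293),interpolation=2),cv2.resize(b,(400,293),interpolation=2)]),alpha=1.4))
print(ctrl.read_state()['tcp_pos'],ctrl.read_state()['finger_gap'])
E
```

```text
clock: 7.25
tcp_pos: [0.5725, 0.0952, 0.1984]
tool_rot: [0.002, 0.999, -0.047, 0.0]
force: [0.4, -1.2, -2.8]
finger_gap: 0.0569
grasp_force: 43.9
clock: 8.25
tcp_pos: [0.6187, 0.0189, 0.1258]
tool_rot: [-0.0, 0.999, -0.041, -0.004]
force: [-1.0, 0.5, -4.3]
finger_gap: 0.0572
grasp_force: 43.9
[0.62221377 0.01835763 0.12978729] 0.05692867809619764
```

View pics/m3.png

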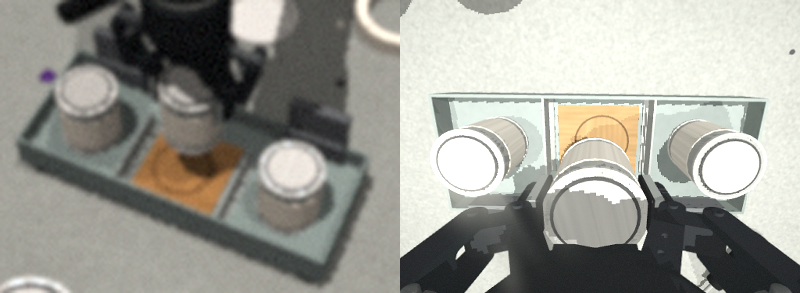

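The tin is upright in the fingers above the pad. In the wrist picture its cap centre is near (251,279).

```bash
python3 - <<'E'
from h import *
s=ctrl.read_state(); print(s['tcp_pos'], atz('w3',(251,279),s['tcp_pos'][2]+.036))
E
python3 -m crank '[[0,0,-0.05,0,0,0],[0,0,-0.1,0,0,0],[0,0,-0.15,0,0,0],[0,0,-0.2,0,0,0],[0,0,-0.24,0,0,0],[0,0,-0.27,0,0,0],[0,0,-0.29,0,0,0],[0,0,-0.3,0,0,0],[0,0,-0.31,0,0,0],[0,0,-0.31,0,0,0]]'
```

```text
[0.62221377 0.01835763 0.12978729] [0.62233322 0.01904413 0.16578729]
clock: 9.35
tcp_pos: [0.6229, 0.0162, 0.0675]
tool_rot: [-0.0, 0.999, -0.043, 0.0]
force: [-0.2, -0.4, -2.4]
finger_gap: 0.057
grasp_force: 44.2
```

```bash
python3 -m crank '[[0,0,-0.01,0,0,0],[0,0,-0.01,0,0,0],[0,0,-0.01,0,0,0],[0,0,-0.01,0,0,0],[0,0,-0.01,0,0,0],[0,0,-0.01,0,0,0],[0,0,-0.01,0,0,0],[0,0,-0.01,0,0,0],[0,0,-0.01,0,0,0],[0,0,-0.01,0,0,0]]' | sed -n '2p;4p'
python3 -m crank '[[0,0,0,0,0,0],[0,0,0,0,0,0],[0,0,0,0,0,0],[0,0,0,0,0,0],[0,0,0,0,0,0],[0,0,0,0,0,0],[0,0,0,0,0,0],[0,0,0,0,0,0],[0,0,0,0,0,0],[0,0,0,0,0,0]]' -1
python3 -m crank '[[0,0,0.1,0,0,0],[0,0,0.25,0,0,0],[0,0,0.5,0,0,0],[0,0,0.75,0,0,0],[0,0,0.85,0,0,0],[-0.1,-0.2,0.85,0,0,0],[-0.2,-0.4,0.85,0,0,0],[-0.3,-0.6,0.85,0,0,0],[-0.4,-0.8,0.85,0,0,0],[-0.5,-1,0.85,0,0,0]]'
python3 - <<'E'
from h import *
snap('top','t4');snap('scene','s4'); a=cv2.imread('pics/t4.png')[132:202,186:311]; b=cv2.imread('pics/s4.png')[165:275,185:335]
cv2.imwrite('pics/m4.png',cv2.convertScaleAbs(np.hstack([cv2.resize(a,(400,224),interpolation=2),cv2.resize(b,(400,293),interpolation=2)[:224]]),alpha=1.4))
E
```

```text
tcp_pos: [0.6231, 0.0162, 0.0672]
force: [-3.6, -0.2, 7.1]
clock: 11.35
tcp_pos: [0.6227, 0.0161, 0.0653]
tool_rot: [-0.0, 0.999, -0.043, -0.0]
force: [0.3, 0.5, 0.9]
finger_gap: 0.0852
grasp_force: 0.0
clock: 12.35
tcp_pos: [0.5217, -0.1854, 0.2355]
tool_rot: [0.0, 0.999, -0.043, 0.0]
force: [1.1, 0.0, 0.0]
finger_gap: 0.0853
grasp_force: 0.0
```

View pics/m4.png

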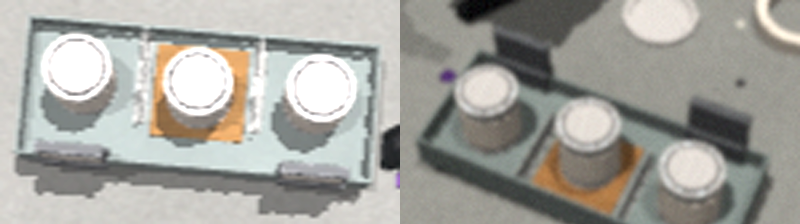

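The tin stands upright on the pad, well centred, and is released. Next I'll turn the gripper and look at the holder from near.

```bash
python3 -m crank '[[0,-0.1,0,0,0,0.1],[-0.03,-0.2,0,0,0,0.2],[-0.06,-0.3,0,0,0,0.3],[-0.09,-0.4,0,0,0,0.4],[-0.12,-0.5,0,0,0,0.5],[-0.15,-0.58,0,0,0,0.6],[-0.15,-0.58,0,0,0,0.7],[-0.15,-0.58,0,0,0,0.8],[-0.15,-0.58,0,0,0,0.9],[-0.15,-0.58,0,0,0,1]]' |sed -n 1,3p
python3 -m crank '[[0,0,0,0,0,0.1],[0,0,0,0,0,0.2],[0,0,-0.1,0,0,0.3],[0,0,-0.2,0,0,0.4],[0,0,-0.25,0,0,0.43],[0,0,-0.25,0,0,0.43],[0,0,-0.25,0,0,0.43],[0,0,-0.25,0,0,0.43],[0,0,-0.25,0,0,0.43],[0,0,-0.25,0,0,0.43]]'
python3 - <<'E'
from h import *
im=snap('wrist','w5'); cv2.imwrite('pics/w5b.png',cv2.convertScaleAbs(cv2.resize(im[:,:,::-1],(800,600),interpolation=cv2.INTER_CUBIC),alpha=1.3))
E
```

```text
clock: 13.45
tcp_pos: [0.4928, -0.2997, 0.2353]
tool_rot: [0.0, 0.886, 0.464, 0.0]
clock: 14.45
tcp_pos: [0.4931, -0.3, 0.1861]
tool_rot: [0.001, 0.761, 0.649, 0.0]
force: [-0.4, 0.4, 0.5]
finger_gap: 0.0849
grasp_force: 0.0
```

View pics/w5b.png

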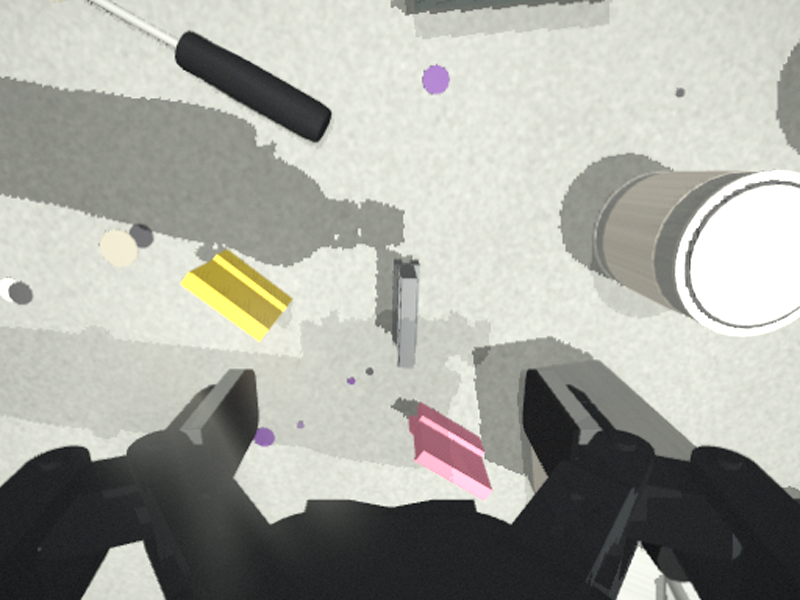

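The wrist view shows the grey holder's plate top from about (409,279) to (406,366). Its back is to the right (+x); yellow is at (236,296) and pink at (450,452), both clear of the fingers.

Run:
```python
from h import *
s=.64;o=-.0
A=atz('w5',np.array((408.5,279))*s,.062);B=atz('w5',np.array((406,366))*s,.062);c=(A+B)/2
print(A,B,np.linalg.norm(A-B),c,np.degrees(np.arctan2(*(B-A)[[1,0]]))+90)
print('tri',tri(('w5',np.array((407.2,322.5))*s),('w1',(291,112.5))))
print('yaw tool',np.degrees(2*np.arctan2(.649,.761)))
im=np.load('pics/w5.npz')['im']
print(im[200,246:276].mean(1).astype(int)); print(im[225,246:276].mean(1).astype(int))
z=np.load('pics/scene0.npz')['im']; 
for n,x,y in[('loose back',int(140+590/8),int(140+165/8)),('fixedL',int(186+528*.0+128*.35),int(170+45*.35)),('fixedR',int(186+338*.35),int(170+115*.35))]: print(n,z[y-1:y+2,x-1:x+2].mean((0,1)).astype(int))
p=np.array((473,349));print('solvent base',atz('w5',p*s,0),atz('w5',np.array((600,358))*s,0))
```

```text
[ 0.50595451 -0.29506006  0.062     ] [ 0.49579897 -0.35183917  0.062     ] 0.057680172189070934 [ 0.50087674 -0.32344961  0.062     ] -10.140713236272603
tri (array([ 0.5012688 , -0.32095587,  0.06714652]), [0.0002, 0.0002])
yaw tool 80.9167634151843
[ 89  91  90  89  87  72  68  68  89 143 120 144 144 145 146 146 146 147
 147 145 125 158 173 175 174 175 174 173 170 171]
[157 158 159 158 157 156 156 155 136 103 123 126 127 126 127 127 128 128
 128 123 153 154 156 157 157 155 153 154 154 153]
loose back [101 101  96]
fixedL [30 30 31]
fixedR [30 30 32]
solvent base [ 0.54806332 -0.37399496  0.        ] [ 0.6469547  -0.39788896  0.        ]
```

```bash
python3 - <<'E'
from h import *
z=np.load('pics/scene0.npz')['im']; print('loose back',z[158:162,160:166].mean((0,1)).astype(int),'max',z[150:172,153:172].max())
w=np.load('pics/w1.npz')['im']
for p in[(632,225),(632,262),(694,225),(694,262)]: print(atz('top0',np.array(p)*.64,.15))
E
python3 -m crank '[[0.04,-0.115,0,0,0,0],[0.04,-0.115,0,0,0,0],[0.04,-0.115,-0.1,0,0,0],[0.04,-0.115,-0.25,0,0,0],[0.04,-0.115,-0.35,0,0,0],[0.04,-0.115,-0.35,0,0,0],[0.04,-0.115,-0.35,0,0,0],[0.04,-0.115,-0.35,0,0,0],[0.04,-0.115,-0.35,0,0,0],[0.04,-0.115,-0.35,0,0,0]]' 0
python3 - <<'E'
from h import *
snap('wrist','w6'); print(proj('w6',(.501,-.323,.062)))
E
```

```text
loose back [48 48 49] max 112
[ 0.63934795 -0.39756501  0.15      ]
[ 0.57597731 -0.39445221  0.15      ]
[ 0.63807168 -0.50094824  0.15      ]
[ 0.57489544 -0.49718328  0.15      ]
clock: 15.5
tcp_pos: [0.5014, -0.3232, 0.1165]
tool_rot: [0.001, 0.761, 0.649, 0.0]
force: [0.1, -0.3, 0.9]
finger_gap: 0.0427
grasp_force: 0.0
[248.2541523  209.56881157]
```

The holder's back is dark (48) as seen from the scene camera, like the fixed ones, so the card faces -x. The solvent can is clear. I'll descend and grip.

```bash
python3 -m crank '[[0,0,-0.08,0,0,0],[0,0,-0.16,0,0,0],[0,0,-0.24,0,0,0],[0,0,-0.32,0,0,0],[0,0,-0.38,0,0,0],[0,0,-0.42,0,0,0],[0,0,-0.44,0,0,0],[0,0,-0.44,0,0,0],[0,0,-0.44,0,0,0],[0,0,-0.44,0,0,0]]' 0
python3 -m crank '[[0,0,0,0,0,0],[0,0,0,0,0,0],[0,0,0,0,0,0],[0,0,0,0,0,0],[0,0,0,0,0,0],[0,0,0,0,0,0],[0,0,0,0,0,0],[0,0,0,0,0,0],[0,0,0,0,0,0],[0,0,0,0,0,0]]' 1 60
```

```text
clock: 16.55
tcp_pos: [0.5014, -0.3232, 0.0281]
tool_rot: [0.001, 0.761, 0.649, 0.0]
force: [0.0, -0.3, -0.7]
finger_gap: 0.0425
grasp_force: 0.0
clock: 17.55
tcp_pos: [0.5011, -0.3231, 0.0277]
tool_rot: [0.0, 0.761, 0.649, 0.0]
force: [0.1, 0.3, 5.1]
finger_gap: 0.0096
grasp_force: 58.9
```

The holder is gripped (gap 9.6 mm, 59 N). I'll carry it above the lip.

```bash
python3 -m crank '[[0,0,0.1,0,0,0],[0,0,0.25,0,0,0],[0,0,0.45,0,0,0],[0,0,0.6,0,0,0],[0,0.1,0.7,0,0,0],[0.03,0.28,0.7,0,0,0],[0.06,0.46,0.7,0,0,0.02],[0.09,0.64,0.7,0,0,0.04],[0.12,0.82,0.7,0,0,0.06],[0.13,1,0.7,0,0,0.07]]' 1 60 | sed -n 2p
python3 -m crank '[[0.02,0.15,0,0,0,0],[0.06,0.3,0,0,0,0],[0.1,0.45,0,0,0,0],[0.12,0.6,0,0,0,0],[0.125,0.7,0,0,0,0],[0.125,0.726,0,0,0,0],[0.125,0.726,0,0,0,0],[0.125,0.726,-0.1,0,0,0],[0.125,0.726,-0.15,0,0,0],[0.125,0.726,-0.15,0,0,0]]'
python3 - <<'E'
from h import *
snap('wrist','w7');snap('scene','s7');snap('top','t7');s=ctrl.read_state();print(s['tcp_pos'],s['tool_rot'],s['force'],s['finger_gap'])
b=cv2.imread('pics/s7.png')[165:275,185:335]; a=cv2.imread('pics/w7.png'); 
cv2.imwrite('pics/m7.png',cv2.convertScaleAbs(np.hstack([cv2.resize(a,(512,384)),cv2.resize(b,(288,384),interpolation=2)]),alpha=1.3))
E
```

```text
tcp_pos: [0.5261, -0.1213, 0.1661]
clock: 19.55
tcp_pos: [0.55, 0.0198, 0.1351]
tool_rot: [-0.001, 0.738, 0.675, -0.002]
force: [-0.6, -0.2, -1.3]
finger_gap: 0.0093
grasp_force: 58.4
[0.55203768 0.02151269 0.13769927] [2.85941586e-04 7.37193703e-01 6.75681390e-01 1.45646674e-04] [ 0.74962199 -0.05690672 -1.03394202] 0.009496062773503663
```

View pics/m7.png

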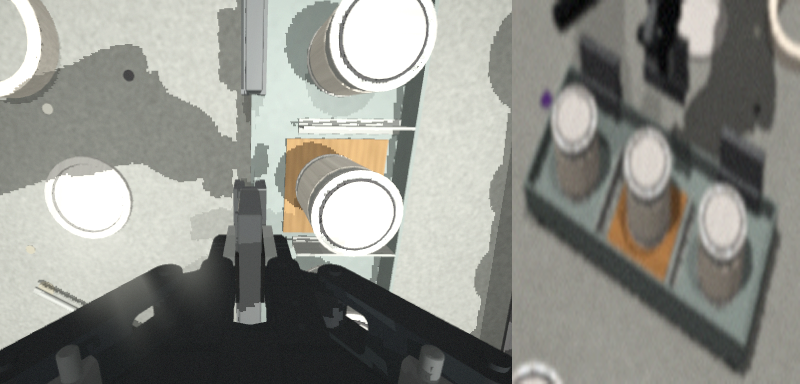

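The wrist view shows the held holder at (250,250), in line with the fixed holder at (254,60) and the lip edge at about (248,140). The tin stands on the pad. Before lowering I'll check the alignment numerically.

Run:
```python
from h import *
im=np.load('pics/w7.npz')['im'].mean(2).astype(int)
for r in(60,85,120,150,165): print(r,im[r,234:270])
tcp=np.array([.5525,.0218]); y=np.radians(-4.9); ex=np.array([np.cos(y),np.sin(y)]);ey=np.array([-ex[1],ex[0]])
def loc(px,z): d=atz('w7',px,z)[:2]-tcp; return (d@ex).round(4),(d@ey).round(4)
for px in[(243,85),(248,85),(258,85),(263,85),(253,60),(253,92)]: print(px,'z.101',loc(px,.101))
for px in[(246,120),(250,120),(254,120),(246,150),(250,150),(254,150)]: print(px,'z.055',loc(px,.055))
```

```text
60 [101 102 101 102 102 103 104  90  88 102 138 115 114 136 137 136 136 138
 137 137 137 138 138 139 140 140 139 139 124 120 140 140 144 169 172 171]
85 [104 107 108 109 107 107 109  90  88 101 138 103 113 138 137 138 138 139
 140 140 141 141 141 141 142 142 143 133 110 140 140 141 165 173 174 173]
120 [166 168 114 107 106 106 106 107 106 105 103 103  82  81  81  81  83 149
 170 172 172 171 174 174 174 175 174 173 173 172 172 172 172 173 175 175]
150 [105 104 104 105 105 104 105 104 105 107 108 107 107 106 107 108 102 167
 169 170 157 112 107 108 109 107 108 108 107 109 108 107 106 169 171 172]
165 [103 104 106 107 109 107 105 106 106 106 105 106 109 108 106 104 105 107
 108 108 107 105 106 106 106 105 105 106 106 104 106 106 107 105 105 166]
(243, 85) z.101 (np.float64(-0.0055), np.float64(0.0816))
(248, 85) z.101 (np.float64(-0.0026), np.float64(0.0816))
(258, 85) z.101 (np.float64(0.0032), np.float64(0.0816))
(263, 85) z.101 (np.float64(0.0061), np.float64(0.0816))
(253, 60) z.101 (np.float64(0.0003), np.float64(0.095))
(253, 92) z.101 (np.float64(0.0003), np.float64(0.0777))
(246, 120) z.055 (np.float64(-0.0047), np.float64(0.0604))
(250, 120) z.055 (np.float64(-0.0017), np.float64(0.0604))
(254, 120) z.055 (np.float64(0.0013), np.float64(0.0603))
(246, 150) z.055 (np.float64(-0.0049), np.float64(0.0378))
(250, 150) z.055 (np.float64(-0.0018), np.float64(0.0377))
(254, 150) z.055 (np.float64(0.0013), np.float64(0.0377))
```

The fixed holder's plate centre and the lip both line up with the TCP to within 0.5 mm. The fixed holder's near edge at y = +77.7 mm is also as expected. I'll lower gently.

```bash
python3 -m crank '[[0,0,-0.05,0,0,0],[0,0,-0.1,0,0,0],[0,0,-0.15,0,0,0],[0,0,-0.19,0,0,0],[0,0,-0.22,0,0,0],[0,0,-0.24,0,0,0],[0,0,-0.25,0,0,0],[0,0,-0.25,0,0,0],[0,0,-0.25,0,0,0],[0,0,-0.25,0,0,0]]' 1 60 | sed -n 2,4p
python3 -m crank '[[0,0,-0.005,0,0,0],[0,0,-0.01,0,0,0],[0,0,-0.015,0,0,0],[0,0,-0.02,0,0,0],[0,0,-0.025,0,0,0],[0,0,-0.03,0,0,0],[0,0,-0.035,0,0,0],[0,0,-0.04,0,0,0],[0,0,-0.04,0,0,0],[0,0,-0.04,0,0,0]]'
```

```text
tcp_pos: [0.552, 0.0223, 0.0877]
tool_rot: [0.0, 0.737, 0.676, 0.0]
force: [-0.2, -1.0, -0.5]
clock: 21.7
tcp_pos: [0.5517, 0.0223, 0.0793]
tool_rot: [-0.0, 0.737, 0.676, -0.0]
force: [0.4, 0.7, -0.7]
finger_gap: 0.0089
grasp_force: 58.4
```

```bash
python3 -m crank '[[0,0,-0.005,0,0,0],[0,0,-0.01,0,0,0],[0,0,-0.015,0,0,0],[0,0,-0.02,0,0,0],[0,0,-0.025,0,0,0],[0,0,-0.03,0,0,0],[0,0,-0.035,0,0,0],[0,0,-0.04,0,0,0],[0,0,-0.04,0,0,0],[0,0,-0.04,0,0,0]]'
```

```text
clock: 22.7
tcp_pos: [0.5517, 0.0223, 0.0713]
tool_rot: [-0.0, 0.737, 0.676, -0.0]
force: [0.3, 0.1, 1.1]
finger_gap: 0.0093
grasp_force: 58.4
```

```bash
python3 -m crank '[[0,0,-0.004,0,0,0],[0,0,-0.008,0,0,0],[0,0,-0.012,0,0,0],[0,0,-0.016,0,0,0],[0,0,-0.018,0,0,0],[0,0,-0.02,0,0,0],[0,0,-0.02,0,0,0],[0,0,-0.02,0,0,0],[0,0,-0.02,0,0,0],[0,0,-0.02,0,0,0]]' | sed -n 2,4p
python3 -m crank '[[0,0,-0.002,0,0,0],[0,0,-0.004,0,0,0],[0,0,-0.005,0,0,0],[0,0,-0.005,0,0,0],[0,0,-0.005,0,0,0],[0,0,-0.005,0,0,0],[0,0,-0.005,0,0,0],[0,0,-0.005,0,0,0],[0,0,-0.005,0,0,0],[0,0,-0.005,0,0,0]]'
```

```text
tcp_pos: [0.5517, 0.0223, 0.0673]
tool_rot: [0.0, 0.737, 0.676, 0.0]
force: [0.3, -0.0, 0.3]
clock: 24.7
tcp_pos: [0.5517, 0.0223, 0.0667]
tool_rot: [0.0, 0.737, 0.676, 0.0]
force: [-1.7, -0.2, 5.7]
finger_gap: 0.0094
grasp_force: 59.2
```

The holder made contact at TCP z = 0.0667 m, the predicted home height. I'll press a little more.

```bash
python3 -m crank '[[0,0,-0.001,0,0,0],[0,0,-0.002,0,0,0],[0,0,-0.003,0,0,0],[0,0,-0.003,0,0,0],[0,0,-0.003,0,0,0],[0,0,-0.003,0,0,0],[0,0,-0.003,0,0,0],[0,0,-0.003,0,0,0],[0,0,-0.003,0,0,0],[0,0,-0.003,0,0,0]]'
```

```text
clock: 25.7
tcp_pos: [0.5518, 0.0223, 0.0667]
tool_rot: [0.0, 0.737, 0.676, -0.0]
force: [-3.7, -1.3, 9.1]
finger_gap: 0.0094
grasp_force: 59.8
```

```bash
python3 -m crank '[[0,0,-0.001,0,0,0],[0,0,-0.002,0,0,0],[0,0,-0.002,0,0,0],[0,0,-0.002,0,0,0],[0,0,-0.002,0,0,0],[0,0,-0.002,0,0,0],[0,0,-0.002,0,0,0],[0,0,-0.002,0,0,0],[0,0,-0.002,0,0,0],[0,0,-0.002,0,0,0]]'
python3 - <<'E'
from h import *
snap('wrist','w8');snap('scene','s8')
b=cv2.imread('pics/s8.png')[165:265,205:315]; a=cv2.imread('pics/w8.png')[100:384,120:400]
cv2.imwrite('pics/m8.png',cv2.convertScaleAbs(np.hstack([cv2.resize(a,(400,400),interpolation=2),cv2.resize(b,(400,400),interpolation=2)]),alpha=1.4))
E
```

```text
clock: 26.7
tcp_pos: [0.5518, 0.0223, 0.0667]
tool_rot: [0.0, 0.737, 0.676, -0.0]
force: [-3.8, -0.1, 10.4]
finger_gap: 0.0093
grasp_force: 60.1
```

View pics/m8.png

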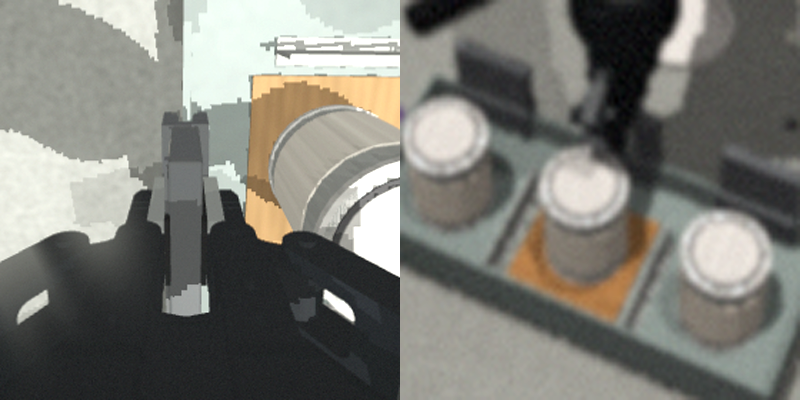

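The holder sits over the lip at (185,140), with its legs either side of the lip line. The tin is upright on the pad and the fingers are clear of it. The press is 10.4 N and steady, so I'll hand in.

```bash
python3 -c "
from plant import ctrl
print(ctrl.finish_job())"
```

```text
the job is handed in; nothing more can be done
None
```

The job is handed in, though no verdict came back: the tin stands upright and released on the pad in the middle bay, and the label holder is home on the lip in front of it, card side out, held pressed at about 10 N.

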